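# Hang the guard combs and bring the blue-lidded jar to the front

### The arm

A 7-joint arm with a two-finger parallel gripper is mounted at the origin on the work surface. World frame = base frame: x ahead of the robot, y to its left, z up, the work surface at z = 0. Lengths are in m, angles in degrees, forces in N, time in s.
With the tool pointing down it reaches from about 0.425 to 0.875 m from the base axis. Payload 8.4 kg.
Tool frame: the origin (TCP) lies at the very end of the fingers, on their centre line; the grasp point (between the pads) lies 19 mm behind it; z points along the fingers, y is the line along which they close (so a half turn about z gives the same grasp; the last joint's range is limited). The gripper opens to 85 mm and grips with 20 to 120 N. Pads are 22 mm wide; open, the fingers measure 114 mm over their backs; the gripper's body (76 mm by 85 mm) begins 54 mm behind the grasp point. The pads swing forward as they close: fully open they stand 13 mm farther back than shut.
Start: joints at [68.801, 19.091, 2.286, 83.961, -0.768, 76.965, -3.352], TCP at [0.174, -0.626, 0.231] pointing down, gripper open.
Joint ranges: [-147.57, 147.57], [-21.85, 119.76], [-74.77, 79.35], [14.55, 137.4], [-85.83, 265.84], [4.83, 119.75], [-152.11, 152.11]. Speed limits (degrees/s): [127.2, 127.2, 159.86, 159.86, 180, 180, 180].

### API

Orientations are given as [roll, pitch, yaw] about the fixed x, y, z axes, in that order (R = Rz(yaw) Ry(pitch) Rx(roll)).
In Python, from rig import env gives the robot as it stands.
- The arm moves only by the tool jog_arm, called as name(argument=value, ...) on one line, values as JSON. Schema: {"type":"object","properties":{"segments":{"type":"object","properties":{"deltas":{"type":"array","items":{"type":"array","items":{"type":"number"},"minItems":7,"maxItems":7},"minItems":1,"maxItems":20}},"additionalProperties":false,"required":["deltas"]},"force":{"type":"number"},"only":{"type":"string"},"quiet":{"type":"boolean"},"lines":{"type":"string"}},"required":["segments"],"additionalProperties":false}. segments is an object whose key "deltas" holds a list of rows, 1 to 20 of them, each of 7 numbers: a rotation vector rx, ry, rz in degrees, then dx, dy, dz in units of 50 mm, then the finger opening in m; each row is the pose to reach, as a shift and turn from the pose commanded when the call began, along the tool's axes at that moment; what a row does not reach only later rows make up. A row lasts 1/12 s, in which the tool goes at most 0.0417 m and 7.16 degrees, less where a joint would pass 70% of its speed; a pose out of reach is approached as far as the arm can. The fingers move at their own pace and stop on an object; force is the grip in N (left out, the last holds). Time passes only in rows, so rows that do not move let the fingers close. The tool returns the time, the measured TCP pose, the force, the opening and the grip force at its end. only (a regular expression) keeps the lines of the reply that match it, lines (a string "A,B") keeps lines A to B, and quiet returns only ok. Input that does not fit is refused with a message, and nothing moves.
- env.observe(): the state, without advancing time (a new reading comes with each control period).
- env.capture(name): name is "scene" or "top" or "wrist"; returns the picture (384x512x3 uint8, red, green, blue); there is no depth.
- env.camera_info(name): a dict with "intrinsics" (3x3 intrinsics, pixels), "view" (4x4, takes a point from world to camera coordinates). Camera axes: x right, y up, looking along -z (the intrinsics and any distortion apply to the point x, -y, -z); pixel columns grow to the right and rows downward; lengths in m; the calibration is good to about 2 mm. A picture is of the moment at which its call begins: read the wrist's pose just before it. camera_info takes no time and is no camera call; for the wrist camera it gives the pose at the moment of the call.
- env.hand_in(): hands the job in; it is judged then, once.
The state is a dict: "clock": time; "qpos": joint angles; "qd": joint speeds; "joint_torque": joint torques, N m; "ee_pos": TCP position; "tcp_rot": TCP orientation; "wrist_force": force on the tool from outside, world axes, zero at the start; "ft_torque": the same for the moment, N m; "width": finger opening in m; "grasp_force": force on a finger pad.
Only numpy, scipy, OpenCV 4.12 (cv2) and the standard library are available. Lean on these libraries where they do the work, as an engineer would, in place of code of your own. Each camera call takes 0.05 s, during which the arm holds its last target. There are 200 camera calls.

### The job

Get the balcony bench ready for a haircut: first hang the orange guard comb set by its handle on the hook of the stand and let go of it, then turn the jar carousel until the jar with the blue lid stands at the yellow front pointer of the carousel's base. Finish with the gripper still gripping the carousel, holding it still there; do not let go of it. Leave everything else on the bench where it is.

Things in the scene. Friction and masses are not known exactly. Their poses are not given: they have to be found in the camera images.
- guard_set: Orange plastic guard comb set, loose, upright, about 220 g: plate 50 (x) x 112 (y) x 8 mm, five comb guards on it (tops up to 48 mm above the underside), and a bail handle of 10 mm round bar: uprights at y = +-51 mm, top bar along y with its centreline 140 mm up. The bail is open between guards and bar. Origin: underside centre; z up; unturned, x points away from the robot.
- guard_bar (a point): Middle of the guard set's handle bar, on its centreline, 140 mm above the origin; the bar is straight for 43 mm to each side along the set's y. Grip it from above, about 28 mm to one side of the middle, so that the hook has room at the middle.
- hook_stand: Dark steel hook stand, fixed to the bench: foot 80 x 80 x 12 mm, post 12 mm thick, 213 mm high at the origin. Origin: underside centre of the foot. A 10 mm thick hook arm leaves the post top along the stand's -x, dips to a hollow (hook_seat) 62 mm from the post, then turns up to its tip.
- hook_seat (a point): Lowest point of the hook's hollow, on the 10 mm bar's centreline: 62 mm from the post along the stand's -x, 185 mm above the bench. A 10 mm handle bar hanging here, square to the arm, has its centreline 10 mm higher.
- hook_tip (a point): End of the upturned hook, on the centreline: 92 mm from the post along the stand's -x, 220 mm above the bench (metal up to 225 mm).
- caddy_base: Fixed round black base of the carousel, 240 mm diameter, 18 mm high, with a yellow pointer tongue (30 mm wide) sticking out 36 mm at its front, along its -x. Origin: underside centre, on the turning axis.
- carousel (a joint): Angle of the carousel on its base about the vertical axis, rad, positive counter-clockwise from above; 0 (or any full turn): blue-lidded jar at the pointer. No spring; friction about 0.05 N m; stops at +-9. Wooden disc, 236 mm diameter, with five fixed jars (55 mm diameter, tops 120 mm above the bench, 72 degrees apart): one blue with blue lid, the others with white or grey lids.
- marked_jar (a point): Point 2 mm above the middle of the blue lid, 80 mm from the axis, 122 mm above the bench; it turns with the carousel.
- front_mark (a point): Where marked_jar must come to: fixed point over the front of the base, in the pointer's direction, 80 mm from the axis, 122 mm above the bench.
- carousel_grip (a point): Middle of the carousel's dark wooden handle, on the turning axis, 180 mm above the bench. The handle is an upright bar 70 mm long, 14 mm thick, 40 mm high (160 to 200 mm above the bench) on a 24 mm mast; its length points at the blue-lidded jar. It turns with the carousel; grip it from above across its thickness.
- clipper: Silver hair clipper lying on the bench, 170 x 46 x 36 mm, long along its x. Bystander. Origin: underside.
- pick_comb: Steel pick comb lying on the bench, 180 x 62 x 10 mm, long along its x. Bystander. Origin: underside.
- mug: Green ceramic mug, 80 mm diameter, 92 mm high, handle at its +y. Bystander. Origin: underside centre.
- spray_bottle: Amber bottle with black cap, 64 mm diameter, 190 mm high. Bystander. Origin: underside centre.
- pomade_tin: Low copper-coloured tin with a pale top, 72 mm diameter, 45 mm high. Bystander. Origin: underside centre.
- neck_brush: Brush lying on the bench, long along its x, about 200 mm. Bystander. Origin: underside.

How it is judged:
By the outcome, as a careful person would: the job done as asked, in the order asked, and still so for the second after the job is handed in, while the arm keeps its last pose, push and grip.
It also fails if it takes over 72 s, if anything falls off the work surface, if the arm or the gripper's body presses on something with over 40 N, if the wrist force passes 120 N, or if a joint passes its speed limit or range.

## Working session

There is one attempt and no reset: what is moved stays moved. The work goes in short steps, Python scripts to look and compute and a tool call to move; the robot and the scene stay as the last step left them, time stands still between calls to the robot, and variables do not carry over. Pictures are saved under pics/ and viewed, at most 10 in all, crops included, and the job is handed in when it is done.

```bash
ls; mkdir -p pics; python3 - <<'E'
from rig import env
import cv2,numpy as np
o=env.observe(); print({k:np.round(v,3).tolist() for k,v in o.items()})
for n in("scene","top"):
    im=env.capture(n); cv2.imwrite(f"pics/{n}0.png",im[:,:,::-1]); 
    ci=env.camera_info(n); print(n,{k:np.round(v,4).tolist() if not isinstance(v,str) else v for k,v in ci.items()})
E
```

```text
pics
rig.py
{'clock': 0.0, 'qpos': [68.801, 19.132, 2.284, 84.013, -0.767, 76.964, -3.353], 'qd': [-0.054, 0.024, -0.124, -0.029, 0.028, 0.056, 0.005], 'joint_torque': [-0.001, -65.854, 1.364, -40.556, 0.017, 0.012, -0.0], 'ee_pos': [0.174, -0.626, 0.23], 'tcp_rot': [-179.907, 0.007, 15.514], 'wrist_force': [-0.585, -0.815, 0.623], 'ft_torque': [-0.021, -0.002, 0.017], 'grasp_force': 0.0, 'width': 0.085}
scene {'intrinsics': [[466.0733, 0.0, 256.2855], [0.0, 466.0733, 189.1186], [0.0, 0.0, 1.0]], 'view': [[0.6246, 0.7808, -0.0139, -0.3258], [-0.6415, 0.5232, 0.561, 0.2624], [0.4454, -0.3415, 0.8277, -1.7912], [0.0, 0.0, 0.0, 1.0]]}
top {'intrinsics': [[399.2852, 0.0, 251.3157], [0.0, 399.2852, 200.6515], [0.0, 0.0, 1.0]], 'view': [[-0.0232, -0.9996, 0.0151, 0.0158], [0.9946, -0.0216, 0.1013, -0.5604], [-0.101, 0.0174, 0.9947, -1.4002], [0.0, 0.0, 0.0, 1.0]]}
```

View pics/scene0.png

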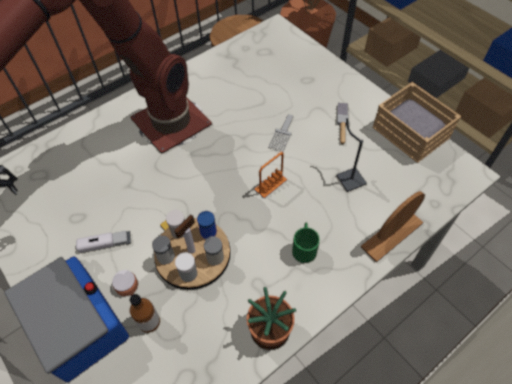

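View pics/top0.png

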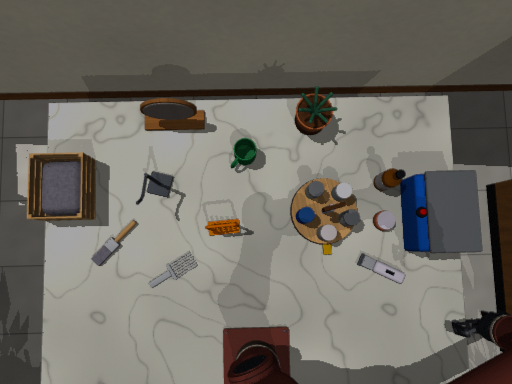

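The scene view shows the orange set at about (270,175), the hook stand at (352,170), and the carousel at (190,250) with the blue jar at (207,222). In the top view they sit at (223,227), (160,185) and (324,211), with the blue lid at (306,215) and the yellow pointer at (327,249). I'll enlarge the details.

```bash
python3 - <<'E'
import cv2,numpy as np
t=cv2.imread('pics/top0.png');s=cv2.imread('pics/scene0.png')
a=cv2.resize(t[160:250,130:250],None,fx=6.6,fy=6.6,interpolation=cv2.INTER_CUBIC)[:590,:790]
b=cv2.resize(s[110:205,245:375],None,fx=6,fy=6,interpolation=cv2.INTER_CUBIC)
cv2.imwrite('pics/tc.png',a);cv2.imwrite('pics/sc.png',b)
E
cat > h.py <<'E'
from rig import env
import numpy as np,cv2
from scipy.spatial.transform import Rotation as Ro
def ray(ci,uv):
    K,V=np.array(ci['intrinsics']),np.array(ci['view']);R=V[:3,:3];c=-R.T@V[:3,3]
    p=np.linalg.solve(K,[*uv,1.]);d=R.T@np.array([p[0],-p[1],-p[2]]);return c,d/np.linalg.norm(d)
def plane(ci,uv,z):
    c,d=ray(ci,uv);return c+d*(z-c[2])/d[2]
def tri(*cu):
    A=0;b=0;L=[ray(*x) for x in cu]
    for c,d in L:
        P=np.eye(3)-np.outer(d,d);A=A+P;b=b+P@c
    p=np.linalg.solve(A,b);return p,[round(float(np.linalg.norm(np.cross(p-c,d))),4) for c,d in L]
def proj(ci,p):
    K,V=np.array(ci['intrinsics']),np.array(ci['view']);q=V[:3,:3]@p+V[:3,3];u=K@np.array([q[0],-q[1],-q[2]]);return u[:2]/u[2]
def tool(p,yaw=None):
    o=env.observe();R=Ro.from_euler('xyz',o['tcp_rot'],degrees=True).as_matrix()
    return np.round(R.T@(np.array(p)-o['ee_pos']),4)
E
```

```text
(no output)
```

View pics/tc.png

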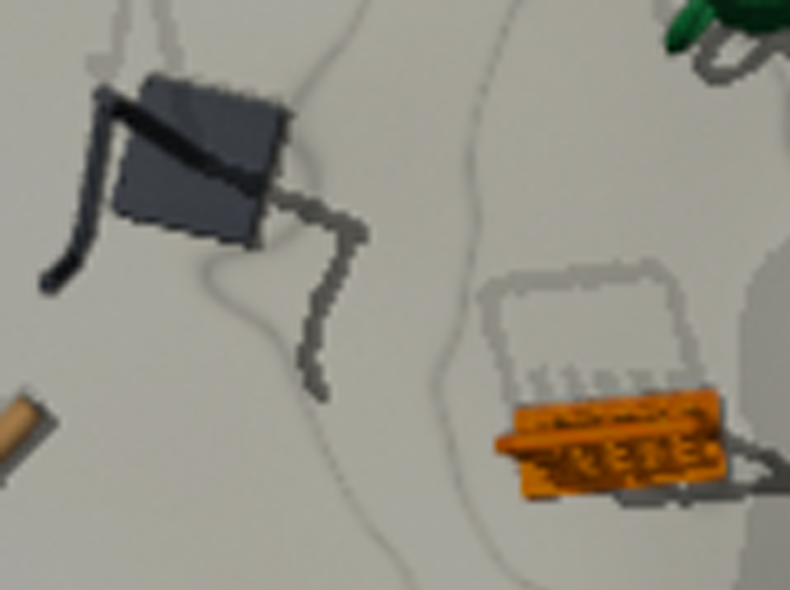

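View pics/sc.png

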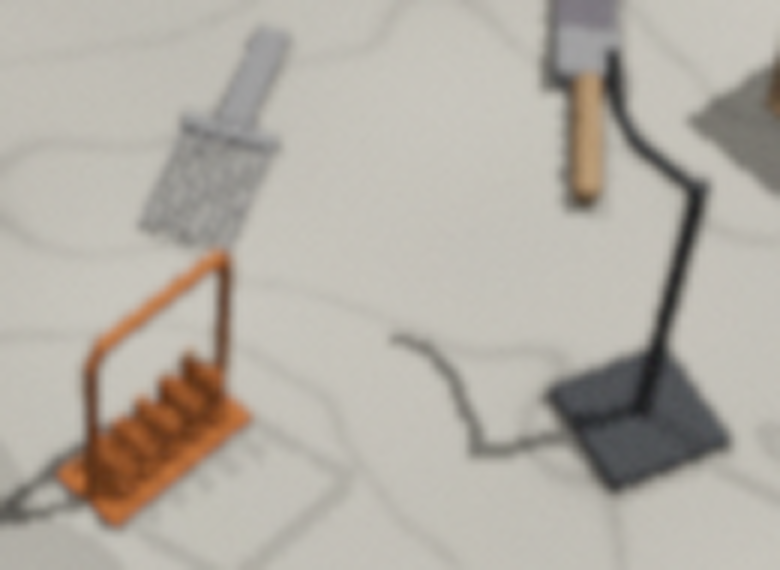

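The crops show these features:

| Feature | Top crop | Scene crop |
|---|---|---|
| Bar, left end | (503,443) | (223,258) |
| Bar, right end | (712,424) | (95,353) |
| Hook post top | (105,95) | (700,187) |
| Hook tip | (50,285) | (613,57) |

Next I'll triangulate them.

```bash
python3 - <<'E'
from h import *
T,S=env.camera_info('top'),env.camera_info('scene')
t=lambda x,y:((x+.5)/6.6-.5+130,(y+.5)/6.6-.5+160)
s=lambda x,y:((x+.5)/6-.5+245,(y+.5)/6-.5+110)
D={}
for n,a,b in [('post',(105,95),(700,187)),('tip',(50,285),(613,57)),('barL',(503,443),(223,258)),('barR',(712,424),(95,353)),('foot',(258,188),(645,408))]:
    D[n]=tri((T,t(*a)),(S,s(*b)));print(n,np.round(D[n][0],4),D[n][1])
p,q=D['post'][0],D['tip'][0];d=q-p;print('hook dir',np.degrees(np.arctan2(d[1],d[0])),np.hypot(*d[:2]))
p,q=D['barR'][0],D['barL'][0];d=q-p;print('bar dir',np.degrees(np.arctan2(d[1],d[0])),np.hypot(*d[:2]),(p+q)/2)
# foot corners on z=.012
for c in [(152,72),(290,112),(255,247),(113,207)]: print('foot corner',np.round(plane(T,t(*c),.012),4))
im=env.capture('top');hsv=cv2.cvtColor(im,cv2.COLOR_RGB2HSV)
def blob(lo,hi,box,z,ci,hsv):
    m=cv2.inRange(hsv,np.array(lo),np.array(hi));M=np.zeros_like(m);x0,y0,x1,y1=box;M[y0:y1,x0:x1]=m[y0:y1,x0:x1]
    n,l,st,c=cv2.connectedComponentsWithStats(M);i=1+np.argmax(st[1:,4]);print(st[i],np.round(c[i],2),np.round(plane(ci,c[i],z),4));return c[i]
print('blue top');a=blob((100,130,30),(130,255,255),(285,170,365,250),.12,T,hsv)
print('pointer');blob((20,150,80),(35,255,255),(285,170,365,270),.018,T,hsv)
hs=cv2.cvtColor(env.capture('scene'),cv2.COLOR_RGB2HSV)
# disc: wood hue
m=cv2.inRange(hsv,np.array((8,90,60)),np.array((22,255,255)));m[:170]=0;m[255:]=0;m[:,:285]=0;m[:,365:]=0
c=max(cv2.findContours(m,0,1)[0],key=cv2.contourArea);e=cv2.fitEllipse(cv2.convexHull(c));print('disc',e,plane(T,e[0],.03))
cv2.imwrite('pics/car.png',np.hstack([cv2.resize(im[170:260,280:370,::-1],(390,390),interpolation=2),cv2.resize(env.capture('scene')[195:295,140:240,::-1],(390,390),interpolation=2)]))
E
```

```text
post [0.6323 0.3342 0.2119] [0.001, 0.001]
tip [0.5423 0.3587 0.2176] [0.0004, 0.0004]
barL [0.4663 0.1553 0.1341] [0.0015, 0.0015]
barR [0.4751 0.0539 0.1421] [0.002, 0.002]
foot [0.6256 0.3145 0.0204] [0.019, 0.019]
hook dir 164.82727443798402 0.09325920561802745
bar dir 94.96004959307027 0.10174394022277879 [0.47068652 0.10461214 0.13809981]
foot corner [0.6802 0.3589 0.012 ]
foot corner [0.6564 0.2833 0.012 ]
foot corner [0.582  0.3026 0.012 ]
foot corner [0.6057 0.3801 0.012 ]
blue top
[296 207  19  17 233] [304.78 215.08] [ 0.499  -0.1727  0.12  ]
pointer
[323 244   9  11  83] [326.6  248.88] [ 0.3828 -0.2617  0.018 ]
disc ((323.9114074707031, 214.61538696289062), (64.17671203613281, 75.55979919433594), 168.6332244873047) [ 0.50471061 -0.25481185  0.03      ]
```

View pics/car.png

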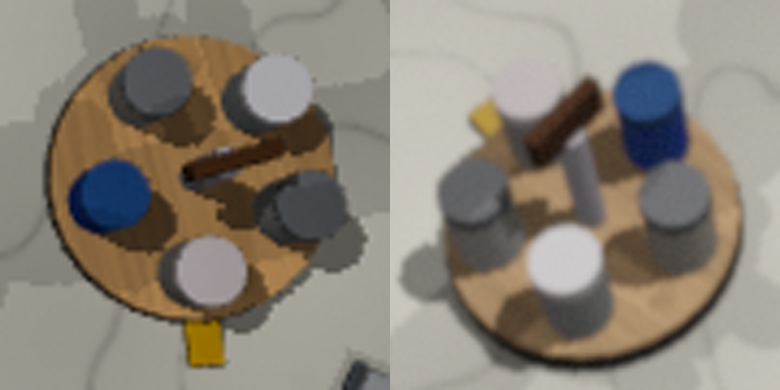

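The heights and sizes check out: bar 0.138 with ends 102 mm apart, post top 0.212, tip 0.218 and 93 mm out. The hook points at about 165° and the bar lies along about 95°. In the carousel crop the blue lid is at left (115,195), the handle points at it, and the pointer is at the bottom (205,343). Next I'll work out the approach to the bar.

```bash
python3 - <<'E'
from h import *
for p in [(.45,-.3,.31),(.473,.077,.25)]: print(tool(p))
E
```

```text
[ 0.3534 -0.2404 -0.0789]
[ 0.4764 -0.5975 -0.0187]
```

The manual's scale: shifts go in units of 50 mm. Converting my numbers, -0.575 m is -11.5, -0.544 m is -10.88.

jog_arm(segments={"deltas": [[0,0,-6,0.6,-0.4,-0.8,0.06],[0,0,-13,1.2,-0.8,-1.2,0.06],[0,0,-20,1.9,-1.3,-1.4,0.06],[0,0,-27,2.6,-1.76,-1.58,0.06],[0,0,-34,3.26,-2.22,-1.58,0.06],[0,0,-41,3.94,-2.68,-1.58,0.06],[0,0,-48,4.6,-3.14,-1.58,0.06],[0,0,-55,5.28,-3.6,-1.58,0.06],[0,0,-62,5.94,-4.06,-1.58,0.06],[0,0,-69,6.6,-4.52,-1.58,0.06],[0,0,-75,7.06,-4.8,-1.58,0.06],[0,0,-79.5,7.32,-5.56,-1.58,0.06],[0,0,-79.5,7.58,-6.32,-1.5,0.06],[0,0,-79.5,7.84,-7.08,-1.4,0.06],[0,0,-79.5,8.12,-7.84,-1.3,0.06],[0,0,-79.5,8.38,-8.6,-1.2,0.06],[0,0,-79.5,8.64,-9.36,-1,0.06],[0,0,-79.5,8.9,-10.12,-0.8,0.06],[0,0,-79.5,9.16,-10.88,-0.6,0.06],[0,0,-79.5,9.38,-11.5,-0.374,0.06]]}, force=60)

```text
clock: 1.92
ee_pos: [0.4716, 0.0564, 0.2501]
tcp_rot: [179.9, 0.0, 95.1]
wrist_force: [1.0, -0.2, 0.4]
width: 0.0598
grasp_force: 0.0
```

jog_arm(segments={"deltas": [[0,0,0,0,0,0,0.06],[0,0,0,0,0,0,0.06],[0,0,0,0,0,0,0.06],[0,0,0,0,0,0,0.06]]})

```text
clock: 2.25
ee_pos: [0.4722, 0.0518, 0.2502]
tcp_rot: [180.0, 0.0, 94.9]
wrist_force: [-0.8, -0.4, -0.8]
width: 0.0598
grasp_force: 0.0
```

```bash
python3 - <<'E'
from h import *
W=env.camera_info('wrist');im=env.capture('wrist');cv2.imwrite('pics/w0.png',im[:,:,::-1]);o=env.observe()
print(o['clock'],np.round(o['ee_pos'],4),o['tcp_rot'],tool((.473,.077,.25)))
print(proj(W,[.4751,.0539,.14]),proj(W,[.4663,.1553,.14]))
E
```

```text
2.3 [0.4722 0.0518 0.2503] [1.79980219e+02 1.41750353e-02 9.48726986e+01] [0.0251 0.0029 0.0003]
[256.00267031 187.06135464] [256.5308148   59.29321752]
```

View pics/w0.png

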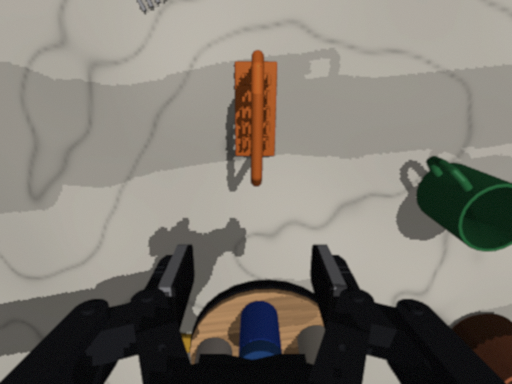

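The wrist view shows the bar from (258,52) to (256,185), which is where the triangulation predicts it. I'll refine with all views and compute the grip.

```bash
python3 - <<'E'
from h import *
W=env.camera_info('wrist');T,S=env.camera_info('top'),env.camera_info('scene')
t=lambda x,y:((x+.5)/6.6-.5+130,(y+.5)/6.6-.5+160)
s=lambda x,y:((x+.5)/6-.5+245,(y+.5)/6-.5+110)
a,ea=tri((T,t(712,424)),(S,s(95,353)),(W,(256,182)));b,eb=tri((T,t(503,443)),(S,s(223,258)),(W,(257.5,56)))
print(a,ea,b,eb);d=b-a;print(np.degrees(np.arctan2(d[1],d[0])),np.hypot(*d[:2]))
m=(a+b)/2;u=d/np.linalg.norm(d);g=m-.028*u;print(m,g);print(tool([*g[:2],.140-.019]))
E
```

```text
[0.47441957 0.05570701 0.13825433] [0.0034, 0.0015, 0.0021] [0.4663616  0.15641114 0.13330052] [0.0009, 0.0024, 0.0018]
94.57484501985445 0.10102599198082933
[0.47039058 0.10605907 0.13577742] [0.47262122 0.07818178 0.13714876]
[0.0263 0.0026 0.1293]
```

Converted, 0.13 m is 2.6, 0.11 m is 2.2.

jog_arm(segments={"deltas": [[0,0,0,0.52,0.052,0.6,0.06],[0,0,0,0.52,0.052,1.2,0.06],[0,0,0,0.52,0.052,1.8,0.06],[0,0,0,0.52,0.052,2.2,0.06],[0,0,0,0.52,0.052,2.6,0.06],[0,0,0,0.52,0.052,2.6,0.06],[0,0,0,0.52,0.052,2.6,0.06],[0,0,0,0.52,0.052,2.6,0.03],[0,0,0,0.52,0.052,2.6,0.0],[0,0,0,0.52,0.052,2.6,0.0],[0,0,0,0.52,0.052,2.6,0.0],[0,0,0,0.52,0.052,2.6,0.0],[0,0,0,0.52,0.052,2.6,0.0],[0,0,0,0.52,0.052,2.6,0.0],[0,0,0,0.52,0.052,2.6,0.0]]}, force=60)

```text
clock: 3.55
ee_pos: [0.4733, 0.0793, 0.121]
tcp_rot: [179.9, 0.0, 95.0]
wrist_force: [1.5, -1.4, 6.0]
width: 0.0074
grasp_force: 58.6
```

Converted, -0.11 m is -2.2, -0.09 m is -1.8.

jog_arm(segments={"deltas": [[0,0,0,0,0,-0.2,0],[0,0,0,0,0,-0.6,0],[0,0,0,0,0,-1.2,0],[0,0,0,0,0,-1.8,0],[0,0,0,0,0,-2.2,0],[0,0,0,0,0,-2.2,0],[0,0,0,0,0,-2.2,0]]})

```text
clock: 4.13
ee_pos: [0.4725, 0.0794, 0.2309]
tcp_rot: [179.9, 0.0, 95.0]
wrist_force: [-1.1, -0.6, -1.8]
width: 0.0077
grasp_force: 58.8
```

```bash
python3 - <<'E'
from h import *
h=np.radians(165);d=np.array([np.cos(h),np.sin(h)]);u=np.array([np.cos(h-np.pi/2),np.sin(h-np.pi/2)])
seat=np.array([.572,.3495])
for s in(.085,0): g=seat+s*d-.028*u;print(g,tool([*g,.230]))
E
```

```text
[0.48264937 0.3444537 ] [0.2631 0.0333 0.0009]
[0.56475307 0.32245408] [0.234  0.1131 0.001 ]
```

Converted, 0.263 m is 5.26, 0.25 m is 5.

jog_arm(segments={"deltas": [[0,0,3,0.4,0.02,0,0],[0,0,6,1,0.08,0,0],[0,0,9,1.6,0.16,0,0],[0,0,12,2.2,0.24,0,0],[0,0,15,2.8,0.32,0,0],[0,0,18,3.4,0.4,0,0],[0,0,20,4,0.5,0,0],[0,0,20,4.6,0.6,0,0],[0,0,20,5,0.66,0,0],[0,0,20,5.26,0.66,0,0],[0,0,20,5.26,0.66,0,0],[0,0,20,5.26,0.66,0,0],[0,0,20,5.26,0.66,0,0],[0,0,20,5.26,0.66,0,0]]})

```text
clock: 5.3
ee_pos: [0.4825, 0.3427, 0.2295]
tcp_rot: [-180.0, 0.1, 74.9]
wrist_force: [0.5, 0.1, -2.0]
width: 0.008
grasp_force: 58.7
```

```bash
python3 - <<'E'
from h import *
print(tool([.48265,.34445,.230]))
t=env.capture('top');s=env.capture('scene')
a=cv2.resize(t[150:250,120:220],(400,400),interpolation=2);b=cv2.resize(s[80:180,285:385],(400,400),interpolation=2)
cv2.imwrite('pics/pre.png',np.hstack([a,b])[:,:,::-1])
E
```

```text
[ 0.0018 -0.0003 -0.0005]
```

View pics/pre.png

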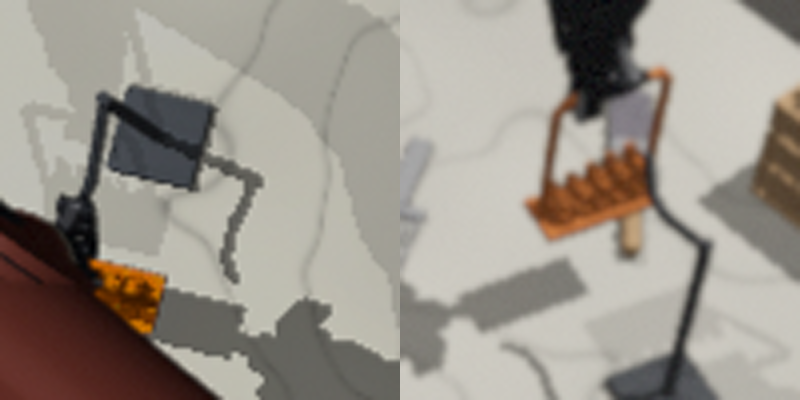

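In the scene half, the bail's corners are at about (560,101) and (665,74) with the gripper between them, and the set hangs upright on the near side of the hook tip. I'll check the bar's middle against the hook line.

```bash
python3 - <<'E'
from h import *
S=env.camera_info('scene')
f=lambda x,y:((x-400+.5)/4-.5+285,(y+.5)/4-.5+80)
a=plane(S,f(558,104),.2485);b=plane(S,f(666,74),.2485);d=b-a
print(a,b,np.hypot(*d[:2]),np.degrees(np.arctan2(d[1],d[0])),(a+b)/2)
h=np.radians(165);dd=np.array([np.cos(h),np.sin(h)]);u=np.array([np.cos(h-np.pi/2),np.sin(h-np.pi/2)])
m=((a+b)/2)[:2]-[.572,.3495];print('along',m@dd,'lat',m@u)
o=env.observe()['ee_pos'][:2]+.028*u-[.572,.3495];print('cmd along',o@dd,'lat',o@u)
print(tool([.56475,.32245,.230]),tool([.56475,.32245,.176]))
E
```

```text
[0.47293556 0.32001129 0.2485    ] [0.50381762 0.40983425 0.2485    ] 0.09498350387492828 71.02650533816661 [0.48837659 0.36492277 0.2485    ]
along 0.08476571951983422 lat -0.006746081426141795
cmd along 0.08468005485052504 lat -0.0014669839451243484
[ 0.0016  0.0847 -0.0001] [0.0016 0.0847 0.0539]
```

jog_arm(segments={"deltas": [[0,0,0,0.08,0.3,0,0],[0,0,0,0.08,0.6,0,0],[0,0,0,0.08,0.9,0,0],[0,0,0,0.08,1.2,0,0],[0,0,0,0.08,1.5,0,0],[0,0,0,0.08,1.7,0,0],[0,0,0,0.08,1.7,0,0],[0,0,0,0.08,1.7,0.2,0],[0,0,0,0.08,1.7,0.4,0],[0,0,0,0.08,1.7,0.6,0],[0,0,0,0.08,1.7,0.76,0],[0,0,0,0.08,1.7,0.88,0],[0,0,0,0.08,1.7,0.92,0],[0,0,0,0.08,1.7,0.92,0]]})

```text
clock: 6.57
ee_pos: [0.5649, 0.326, 0.1833]
tcp_rot: [-180.0, 0.0, 75.0]
wrist_force: [0.3, 0.5, -2.4]
width: 0.0081
grasp_force: 58.8
```

```bash
python3 - <<'E'
from h import *
t=env.capture('top');s=env.capture('scene')
a=cv2.resize(t[150:250,120:220],(300,300),interpolation=2);b=cv2.resize(s[100:190,310:400],(500,500),interpolation=2)
b[300:,:]=b[300:,:];cv2.imwrite('pics/seat.png',np.hstack([np.vstack([a,np.zeros((200,300,3),np.uint8)]),b])[:,:,::-1])
E
```

```text
(no output)
```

View pics/seat.png

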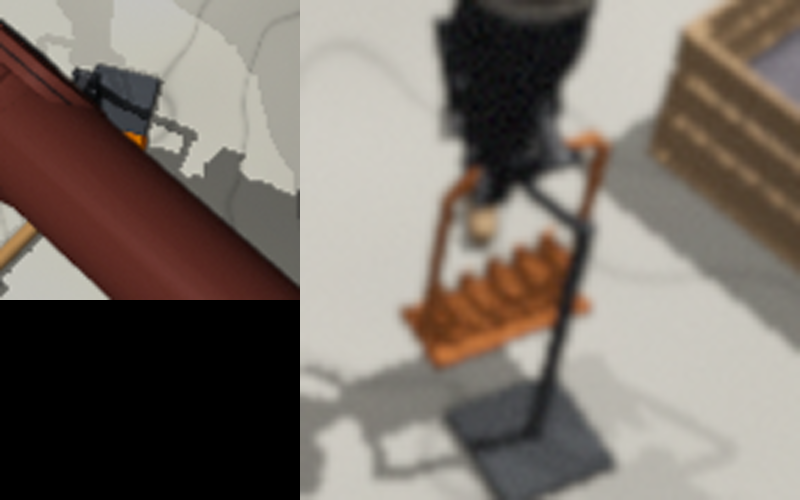

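The hook arm runs from (585,225) through the bail to about (525,180), near the middle of the bar and beside the fingers. I'll lower gently onto it.

jog_arm(segments={"deltas": [[0,0,0,0,0,0.04,0],[0,0,0,0,0,0.08,0],[0,0,0,0,0,0.1,0],[0,0,0,0,0,0.12,0],[0,0,0,0,0,0.12,0],[0,0,0,0,0,0.12,0]]})

```text
clock: 7.17
ee_pos: [0.5653, 0.3261, 0.178]
tcp_rot: [-180.0, 0.0, 75.0]
wrist_force: [0.4, 0.5, -2.6]
width: 0.0078
grasp_force: 58.8
```

Converted, 0.002 m is 0.04, 0.001 m is 0.02.

jog_arm(segments={"deltas": [[0,0,0,0,0,0.02,0],[0,0,0,0,0,0.04,0],[0,0,0,0,0,0.04,0],[0,0,0,0,0,0.04,0]]})

```text
clock: 7.5
ee_pos: [0.5655, 0.3262, 0.1766]
tcp_rot: [180.0, -0.0, 75.0]
wrist_force: [-1.4, -1.1, 3.4]
width: 0.0079
grasp_force: 59.2
```

jog_arm(segments={"deltas": [[0,0,0,0,0,0.02,0],[0,0,0,0,0,0.03,0],[0,0,0,0,0,0.04,0],[0,0,0,0,0,0.04,0]]})

```text
clock: 7.83
ee_pos: [0.5658, 0.3261, 0.1756]
tcp_rot: [179.9, -0.0, 75.0]
wrist_force: [-3.4, -4.9, 12.5]
width: 0.0077
grasp_force: 59.9
```

Contact came at bar height about 0.196, as expected for the seat. I'll ease off, release and rise straight up.

jog_arm(segments={"deltas": [[0,0,0,0,0,-0.024,0],[0,0,0,0,0,-0.03,0],[0,0,0,0,0,-0.03,0.005],[0,0,0,0,0,-0.03,0.01],[0,0,0,0,0,-0.03,0.014],[0,0,0,0,0,-0.03,0.02],[0,0,0,0,0,-0.03,0.03],[0,0,0,0,0,-0.03,0.04],[0,0,0,0,0,-0.03,0.04],[0,0,0,0,0,-0.03,0.04]]})

```text
clock: 8.67
ee_pos: [0.5653, 0.3261, 0.1754]
tcp_rot: [-180.0, 0.0, 75.0]
wrist_force: [-0.1, 1.0, 0.9]
width: 0.0397
grasp_force: 0.0
```

jog_arm(segments={"deltas": [[0,0,0,0,0,-0.2,0.04],[0,0,0,0,0,-0.5,0.04],[0,0,0,0,0,-0.9,0.04],[0,0,0,0,0,-1.4,0.04],[0,0,0,0,0,-2,0.04],[0,0,0,0,0,-2.6,0.04],[0,0,0,0,0,-2.6,0.04],[0,0,0,0,0,-2.6,0.04]]})

```text
clock: 9.33
ee_pos: [0.5657, 0.327, 0.3083]
tcp_rot: [179.8, -0.2, 75.0]
wrist_force: [0.8, -1.1, -0.5]
width: 0.04
grasp_force: 0.0
```

```bash
python3 - <<'E'
from h import *
print(tool([.51,-.33,.34]))
E
```

```text
[-0.649   0.116  -0.0333]
```

Converted, -0.649 m is -12.98, -0.63 m is -12.6.

jog_arm(segments={"deltas": [[0,0,0,-0.2,0.04,-0.3,0.06],[0,0,0,-0.7,0.12,-0.66,0.06],[0,0,-2,-1.5,0.26,-0.66,0.06],[0,0,-4,-2.3,0.4,-0.66,0.06],[0,0,-6,-3.1,0.56,-0.66,0.06],[0,0,-8,-3.9,0.7,-0.66,0.06],[0,0,-10,-4.7,0.84,-0.66,0.06],[0,0,-12,-5.5,0.98,-0.66,0.06],[0,0,-14,-6.3,1.12,-0.66,0.06],[0,0,-16,-7.1,1.26,-0.66,0.06],[0,0,-18,-7.9,1.4,-0.66,0.06],[0,0,-18,-8.7,1.56,-0.66,0.06],[0,0,-18,-9.5,1.7,-0.66,0.06],[0,0,-18,-10.3,1.84,-0.66,0.06],[0,0,-18,-11.1,2,-0.66,0.06],[0,0,-18,-11.9,2.14,-0.66,0.06],[0,0,-18,-12.6,2.26,-0.66,0.06],[0,0,-18,-12.98,2.32,-0.66,0.06],[0,0,-18,-12.98,2.32,-0.66,0.06],[0,0,-18,-12.98,2.32,-0.66,0.06]]})

```text
clock: 11.0
ee_pos: [0.5083, -0.3322, 0.3379]
tcp_rot: [-179.9, -0.1, 92.9]
wrist_force: [0.5, 0.4, 0.5]
width: 0.0598
grasp_force: 0.0
```

jog_arm(segments={"deltas": [[0,0,0,0,0,0,0.06],[0,0,0,0,0,0,0.06],[0,0,0,0,0,0,0.06],[0,0,0,0,0,0,0.06]]})

```text
clock: 11.33
ee_pos: [0.5098, -0.3298, 0.3389]
tcp_rot: [180.0, 0.0, 93.1]
wrist_force: [0.3, -0.3, 0.4]
width: 0.0595
grasp_force: 0.0
```

```bash
python3 - <<'E'
from h import *
W=env.camera_info('wrist');np.savez('W1.npz',**{k:np.array(W[k]) for k in('intrinsics','view')});w=env.capture('wrist');s=env.capture('scene')
cv2.imwrite('pics/w1raw.png',w[:,:,::-1])
b=cv2.resize(s[100:190,310:400],(288,288),interpolation=2)
cv2.imwrite('pics/w1.png',np.hstack([w,np.vstack([b,np.zeros((96,288,3),np.uint8)])])[:,:,::-1])
print([proj(W,[.505+a,-.255,z]) for a in(0,) for z in(.03,.2)])
E
```

```text
[array([251.82341385,  92.11054797]), array([251.69393356,  97.30066592])]
```

View pics/w1.png

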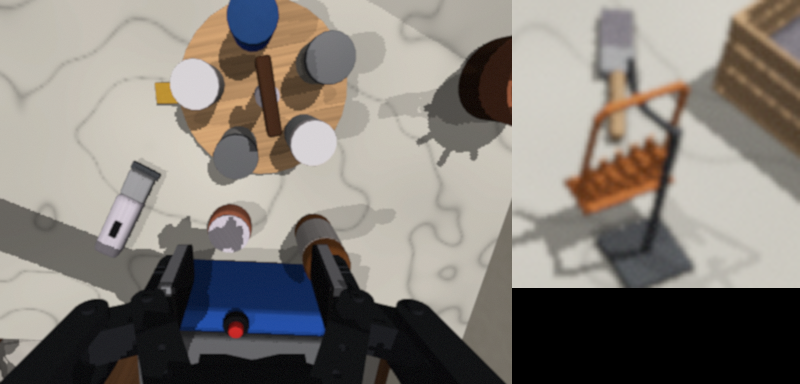

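The set hangs alone on the hook near the middle of its bar (small view, bar at about (645,100)). In the wrist view the handle runs from (262,57) to (274,135), the pointer is at (166,93) and the blue lid at (253,15). Measuring now.

```bash
python3 - <<'E'
from h import *
W=dict(np.load('W1.npz'));T,S=env.camera_info('top'),env.camera_info('scene')
im=cv2.imread('pics/w1raw.png');hsv=cv2.cvtColor(im,cv2.COLOR_BGR2HSV)
m=((hsv[...,2]<85)&(hsv[...,0]<20)&(hsv[...,1]>100)).astype(np.uint8);M=np.zeros_like(m);M[45:150,245:290]=m[45:150,245:290]
M=cv2.morphologyEx(M,cv2.MORPH_OPEN,np.ones((3,3),np.uint8))
c=max(cv2.findContours(M,0,1)[0],key=cv2.contourArea);r=cv2.minAreaRect(c);print(r);bx=cv2.boxPoints(r)
P=np.array([plane(W,b,.2) for b in bx]);print(np.round(P,4));print('centre',plane(W,r[0],.2))
e=[np.linalg.norm(P[i]-P[(i+1)%4]) for i in(0,1)];print('sizes',e);i=int(np.argmax(e));d=P[(i+1)%4]-P[i];print('handle dir',np.degrees(np.arctan2(d[1],d[0])))
# jar lids in top, centroid (top cam) & triangulate handle centre
t0=cv2.imread('pics/top0.png');s0=cv2.imread('pics/scene0.png')
def dark(img,box):
    h=cv2.cvtColor(img,cv2.COLOR_BGR2HSV);x0,y0,x1,y1=box;q=np.zeros(h.shape[:2],np.uint8);q[y0:y1,x0:x1]=((h[...,2]<85)&(h[...,0]<20)&(h[...,1]>110))[y0:y1,x0:x1]
    c=max(cv2.findContours(q,0,1)[0],key=cv2.contourArea);return cv2.minAreaRect(c)
a=dark(t0,(320,198,348,213));b=dark(s0,(173,213,196,238));print(a,b,tri((T,a[0]),(S,b[0]),(W,r[0])))
m=cv2.inRange(hsv,np.array((20,150,80)),np.array((35,255,255)));m[150:]=0;ys,xs=np.nonzero(m);print('ptr wrist',plane(W,(xs.mean(),ys.mean()),.018))
h=cv2.cvtColor(t0,cv2.COLOR_BGR2HSV);m=cv2.inRange(h,np.array((20,150,80)),np.array((35,255,255)));m[:170]=0;m[270:]=0;m[:,:285]=0;m[:,365:]=0
r2=cv2.minAreaRect(cv2.findNonZero(m));print('ptr top',r2,[np.round(plane(T,q,.018),4).tolist() for q in cv2.boxPoints(r2)])
# disc rim: blue lid tri
def blue(img,box):
    h=cv2.cvtColor(img,cv2.COLOR_BGR2HSV);x0,y0,x1,y1=box;q=np.zeros(h.shape[:2],np.uint8);q[y0:y1,x0:x1]=cv2.inRange(h,np.array((100,130,60)),np.array((130,255,255)))[y0:y1,x0:x1];return q
# disc outer circle on wrist: wood pixels' extreme -> fit ellipse of rim points
m=cv2.inRange(hsv,np.array((8,80,90)),np.array((22,255,255)));m[180:]=0;m[:,:175]=0;m[:,352:]=0
pts=np.array([plane(W,(x,y),.03) for y,x in np.argwhere(m)])[:,:2];hull=cv2.convexHull(pts.astype(np.float32))[:,0]
print('wood minEnclosing',cv2.minEnclosingCircle(hull))
E
```

```text
((262.501220703125, 96.75694274902344), (88.2272720336914, 27.146848678588867), 80.27242279052734)
[[ 0.4948 -0.222   0.2   ]
 [ 0.5169 -0.2173  0.2   ]
 [ 0.5357 -0.2888  0.2   ]
 [ 0.5116 -0.2944  0.2   ]]
centre [ 0.51439934 -0.25402828  0.2       ]
sizes [np.float64(0.022631910871032127), np.float64(0.0739755411967379)]
handle dir -75.25513977636439
((334.8018798828125, 205.05661010742188), (6.593306064605713, 26.785306930541992), 74.05460357666016) ((184.45660400390625, 225.9980926513672), (7.3715410232543945, 23.158926010131836), 47.48955154418945) (array([ 0.52053744, -0.25739616,  0.18350676]), [0.0052, 0.0014, 0.0062])
ptr wrist [ 0.37908918 -0.26373704  0.018     ]
ptr top ((327.0, 249.0), (10.0, 8.0), 90.0) [[0.4004, -0.2495, 0.018], [0.3997, -0.2782, 0.018], [0.3643, -0.2767, 0.018], [0.365, -0.2481, 0.018]]
wood minEnclosing ((0.5160671472549438, -0.25574156641960144), 0.12021488696336746)
```

```bash
python3 - <<'E'
from h import *
W=dict(np.load('W1.npz'));T,S=env.camera_info('top'),env.camera_info('scene')
im=cv2.imread('pics/w1raw.png');hsv=cv2.cvtColor(im,cv2.COLOR_BGR2HSV)
for y in (65,96,125): print([tuple(int(v) for v in p) for p in hsv[y,252:284:2]])
a,b=plane(W,(262,57),.2),plane(W,(274,135),.2);d=a-b;print((a+b)/2,np.linalg.norm(d),np.degrees(np.arctan2(d[1],d[0])))
print(tri((T,(334.8,205.06)),(S,(184.46,226))),tri((T,(334.8,205.06)),(S,(184.46,226)),(W,(268,96))))
m=cv2.inRange(hsv,np.array((100,130,60)),np.array((130,255,255)));m[80:]=0
print('blue wrist blob',[cv2.boundingRect(c) for c in cv2.findContours(m,0,1)[0]])
E
```

```text
[(16, 121, 80), (15, 124, 66), (11, 152, 47), (11, 150, 68), (10, 143, 73), (10, 149, 72), (11, 157, 70), (11, 147, 71), (12, 152, 69), (11, 147, 59), (15, 117, 153), (15, 114, 190), (15, 115, 186), (15, 114, 185), (15, 115, 182), (15, 116, 180)]
[(15, 117, 118), (13, 74, 103), (155, 14, 112), (145, 14, 113), (174, 17, 73), (11, 159, 56), (10, 160, 70), (11, 160, 70), (10, 152, 72), (11, 152, 69), (11, 154, 68), (11, 159, 64), (172, 27, 105), (161, 15, 184), (14, 86, 167), (14, 115, 93)]
[(15, 115, 84), (15, 116, 145), (15, 115, 180), (15, 115, 182), (16, 114, 181), (15, 115, 182), (15, 117, 151), (13, 141, 56), (10, 147, 66), (11, 153, 70), (12, 159, 69), (10, 146, 68), (12, 156, 67), (11, 155, 64), (14, 129, 85), (16, 115, 179)]
[ 0.519452   -0.25442265  0.2       ] 0.06620590999195387 103.2460785349826
(array([ 0.52472234, -0.25888257,  0.18845689]), [0.0004, 0.0004]) (array([ 0.52258182, -0.25706408,  0.18579623]), [0.0034, 0.0012, 0.0044])
blue wrist blob [(228, 0, 50, 44)]
```

```bash
python3 - <<'E'
from h import *
W=dict(np.load('W1.npz'));T,S=env.camera_info('top'),env.camera_info('scene')
def hd(f,box):
    h=cv2.cvtColor(cv2.imread(f),cv2.COLOR_BGR2HSV);x0,y0,x1,y1=box;q=np.zeros(h.shape[:2],np.uint8)
    q[y0:y1,x0:x1]=((h[...,2]<80)&(h[...,0]<14)&(h[...,1]>135))[y0:y1,x0:x1]
    c=max(cv2.findContours(q,0,1)[0],key=cv2.contourArea);return cv2.minAreaRect(c)
r=hd('pics/w1raw.png',(245,45,290,150));a=hd('pics/top0.png',(316,195,352,218));b=hd('pics/scene0.png',(170,210,198,240))
print(r,a,b)
P=np.array([plane(W,p,.2) for p in cv2.boxPoints(r)]);e=[np.linalg.norm(P[i]-P[i+1]) for i in(0,1)];i=int(np.argmax(e));d=P[i+1]-P[i];print(e,np.degrees(np.arctan2(d[1],d[0])),P.mean(0))
P=np.array([plane(T,p,.19) for p in cv2.boxPoints(a)]);e=[np.linalg.norm(P[i]-P[i+1]) for i in(0,1)];i=int(np.argmax(e));d=P[i+1]-P[i];print(e,np.degrees(np.arctan2(d[1],d[0])),P.mean(0))
print(tri((T,a[0]),(W,r[0])),tri((T,a[0]),(S,b[0]),(W,r[0])))
E
```

```text
((267.87835693359375, 95.27027893066406), (80.39111328125, 15.45350456237793), 80.53767395019531) ((333.26556396484375, 206.49588012695312), (3.671692132949829, 23.060806274414062), 75.0685806274414) ((184.50001525878906, 226.00003051757812), (6.363960266113281, 21.92030906677246), 45.0)
[np.float64(0.012902379065500708), np.float64(0.06730177652052644)] -75.54750905967681 [ 0.51932109 -0.25386278  0.2       ]
[np.float64(0.073920649083213), np.float64(0.011656429057292233)] -76.39209094615592 [ 0.51991348 -0.25383153  0.19      ]
(array([ 0.51936683, -0.25267216,  0.1950721 ]), [0.0001, 0.0001]) (array([ 0.52026074, -0.25528884,  0.17964947]), [0.0009, 0.0014, 0.0021])
```

Axis at about (0.5195, -0.255), handle direction 104°, pointer direction about 183°, so the carousel turns about +79°. Moving in to grip.

```bash
python3 - <<'E'
from h import *
o=env.observe();print(o['tcp_rot'],o['qpos'],tool([.5195,-.255,.166]))
E
```

```text
[1.79992704e+02 1.17808047e-02 9.30693440e+01] [ 54.06989374  14.94478425 -31.81228291  78.7118001    7.82313657
  88.5107122   26.00028924] [0.0746 0.0138 0.1727]
```

Converted, 0.1727 m is 3.454, 0.155 m is 3.1.

jog_arm(segments={"deltas": [[0,0,-6,0.6,0.12,0,0.06],[0,0,-11,1.2,0.24,0,0.06],[0,0,-11,1.492,0.276,0.4,0.06],[0,0,-11,1.492,0.276,1.2,0.06],[0,0,-11,1.492,0.276,2,0.06],[0,0,-11,1.492,0.276,2.6,0.06],[0,0,-11,1.492,0.276,3.1,0.06],[0,0,-11,1.492,0.276,3.454,0.06],[0,0,-11,1.492,0.276,3.454,0.06],[0,0,-11,1.492,0.276,3.454,0.06],[0,0,-11,1.492,0.276,3.454,0.03],[0,0,-11,1.492,0.276,3.454,0.014],[0,0,-11,1.492,0.276,3.454,0.0],[0,0,-11,1.492,0.276,3.454,0],[0,0,-11,1.492,0.276,3.454,0],[0,0,-11,1.492,0.276,3.454,0],[0,0,-11,1.492,0.276,3.454,0]]}, force=60)

```text
clock: 12.85
ee_pos: [0.5207, -0.2557, 0.1672]
tcp_rot: [179.9, 0.1, 104.0]
wrist_force: [3.8, 0.8, 6.8]
width: 0.0133
grasp_force: 60.9
```

Converted, 0.0015 m is 0.03.

jog_arm(segments={"deltas": [[0,0,-3,0,0.03,0,0],[0,0,-7,0,0.03,0,0],[0,0,-12,0,0.03,0,0],[0,0,-17,0,0.03,0,0],[0,0,-22,0,0.03,0,0],[0,0,-27,0,0.03,0,0],[0,0,-32,0,0.03,0,0],[0,0,-37,0,0.03,0,0],[0,0,-40,0,0.03,0,0],[0,0,-40,0,0.03,0,0],[0,0,-40,0,0.03,0,0]]})

```text
clock: 13.77
ee_pos: [0.5209, -0.2556, 0.1672]
tcp_rot: [-180.0, 0.1, 144.0]
wrist_force: [-3.0, 1.6, 12.1]
width: 0.0134
grasp_force: 61.8
```

jog_arm(segments={"deltas": [[0,0,-3,0,0,0,0],[0,0,-7,0,0,0,0],[0,0,-12,0,0,0,0],[0,0,-17,0,0,0,0],[0,0,-22,0,0,0,0],[0,0,-27,0,0,0,0],[0,0,-32,0,0,0,0],[0,0,-36,0,0,0,0],[0,0,-39,0,0,0,0],[0,0,-39,0,0,0,0],[0,0,-39,0,0,0,0]]})

```text
clock: 14.68
ee_pos: [0.521, -0.2554, 0.1672]
tcp_rot: [-179.9, 0.0, -177.0]
wrist_force: [-3.7, 0.9, 11.9]
width: 0.0132
grasp_force: 61.9
```

```bash
python3 - <<'E'
from h import *
o=env.observe();print(o['ft_torque'])
t=env.capture('top');s=env.capture('scene');w=env.capture('wrist')
cv2.imwrite('pics/fs.png',s[:,:,::-1]);cv2.imwrite('pics/ft.png',t[:,:,::-1]);cv2.imwrite('pics/fw.png',w[:,:,::-1])
b=cv2.resize(s[180:300,130:250],(400,400),interpolation=2);a=cv2.resize(t[160:260,275:375],(400,400),interpolation=2)
cv2.imwrite('pics/fin.png',np.hstack([a,b])[:,:,::-1])
E
```

```text
[0.33793999 0.61452514 0.00415965]
```

View pics/fin.png

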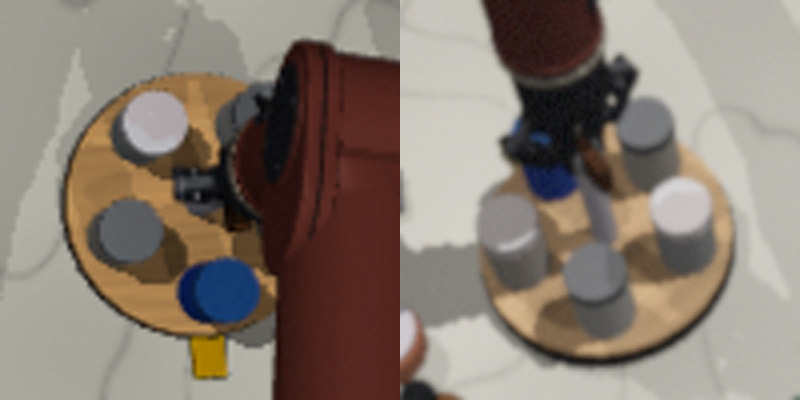

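The blue lid is now at (226,291) in the top half, beside the pointer at (209,357). Checking the angle numerically with the visible lids.

```bash
python3 - <<'E'
from h import *
T=env.camera_info('top');A=np.array([.521,-.2555])
t=cv2.imread('pics/ft.png');h=cv2.cvtColor(t,cv2.COLOR_BGR2HSV)
print([tuple(map(int,h[233,x])) for x in range(319,342)])
f=lambda x,y:((x+.5)/4-.5+275,(y+.5)/4-.5+160)
for n,p,z in[('blue',(226,291),.12),('white',(156,122),.12),('grey',(131,230),.12),('ptr',(209.5,357),.018)]:
    q=plane(T,f(*p),z);v=q[:2]-A;print(n,np.round(q,4),np.hypot(*v),np.degrees(np.arctan2(v[1],v[0]))%360)
# upper lid blue bright mask
m=cv2.inRange(h,np.array((100,130,90)),np.array((130,255,255)));m[:215]=0;m[250:]=0;m[:,:310]=0;m[:,350:]=0
c=max(cv2.findContours(m,0,1)[0],key=cv2.contourArea);e=cv2.fitEllipse(c);q=plane(T,e[0],.12);v=q[:2]-A;print(e,q,np.hypot(*v),np.degrees(np.arctan2(v[1],v[0]))%360)
# pointer edges
m=cv2.inRange(h,np.array((20,150,80)),np.array((35,255,255)));m[:235]=0;m[270:]=0;m[:,:300]=0;m[:,350:]=0
for y in range(240,258):
    x=np.nonzero(m[y])[0]
    if len(x): q=plane(T,(x.mean(),y),.018)[:2];v=q-A;print(y,x.min(),x.max(),q,np.degrees(np.arctan2(v[1],v[0]))%360)
E
```

```text
[(158, 37, 76), (112, 223, 71), (112, 226, 71), (111, 229, 70), (108, 219, 71), (108, 209, 110), (107, 211, 111), (107, 209, 112), (107, 209, 112), (108, 203, 113), (108, 203, 112), (108, 205, 112), (107, 205, 112), (107, 211, 111), (107, 206, 110), (107, 211, 110), (108, 209, 110), (107, 206, 110), (107, 211, 110), (107, 213, 109), (111, 153, 102), (16, 126, 85), (16, 138, 98)]
blue [ 0.4394 -0.2585  0.12  ] 0.08168100652724081 182.09799879081828
white [ 0.5823 -0.2056  0.12  ] 0.07906348478475278 39.113497546381055
grey [ 0.4919 -0.1811  0.12  ] 0.07982875582368787 111.3402444801646
ptr [ 0.3828 -0.2631  0.018 ] 0.13842933991252285 183.16724990888667
((331.3563232421875, 232.12881469726562), (14.457630157470703, 14.960855484008789), 115.73056030273438) [ 0.44017299 -0.2592985   0.12      ] 0.08091621574462245 182.69066024932084
244 323 330 [ 0.40011531 -0.26209173] 183.12119480180638
245 323 330 [ 0.39656495 -0.26194116] 182.96316921800445
246 323 330 [ 0.39301638 -0.26179066] 182.8139429747616
247 323 330 [ 0.3894696  -0.26164024] 182.67280288545058
248 323 330 [ 0.38592462 -0.2614899 ] 182.53911062050588
249 323 330 [ 0.38238143 -0.26133963] 182.41229316009526
250 323 330 [ 0.37884003 -0.26118944] 182.29183466836426
251 323 331 [ 0.37525818 -0.26282828] 182.87855637280205
252 323 331 [ 0.3717203  -0.26267778] 182.75282036342614
253 324 331 [ 0.36814186 -0.26431547] 183.30064597860962
254 324 326 [ 0.36481954 -0.25522708] 179.89987655725835
```

The blue jar is at about 182.8° and the pointer at about 182.9°, so they match. I'll let it settle holding still, confirm the set still hangs, and hand in.

jog_arm(segments={"deltas": [[0,0,0,0,0,0,0],[0,0,0,0,0,0,0],[0,0,0,0,0,0,0],[0,0,0,0,0,0,0]]})

```text
clock: 15.17
ee_pos: [0.521, -0.2554, 0.1672]
tcp_rot: [-179.9, 0.0, -177.0]
wrist_force: [-3.7, 1.7, 11.8]
width: 0.0133
grasp_force: 61.8
```

```bash
python3 - <<'E'
from h import *
s=env.capture('scene');h=cv2.cvtColor(s,cv2.COLOR_RGB2HSV);m=cv2.inRange(h,np.array((5,150,120)),np.array((16,255,255)));m[:,:300]=0;m[:90]=0;m[180:]=0;m[:,370:]=0
print('orange',cv2.boundingRect(m))
print(env.hand_in())
E
```

```text
orange (328, 126, 36, 40)
the job is handed in; nothing more can be done
None
```

The job is handed in at about 15 s: the guard set hangs released on the hook, and the gripper is still holding the carousel with the blue-lidded jar at the pointer (measured at about 182.8° against 182.9°); no verdict was returned.

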